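Find a spacer's blind bore on the depth gauge and hold it bore up

ROBOT

A 7-joint arm with a two-finger parallel gripper is mounted at the origin on a cart in front of the work surface, level with it; the furniture and walls round the work are solid. World frame = base frame: x ahead of the robot, y to its left, z up, the work surface at z = 0. Lengths are in m, angles in degrees, forces in N, time in s.
With the tool pointing down it reaches from about 0.4 to 0.75 m from the base axis. Payload 19.5 kg.
Tool frame: the origin (TCP) lies between the finger pads; the fingertips stand arm.finger_overhang ahead of it and the grasp point (between the pads) lies 2 mm behind it (arm.finger_overhang is the distance from the TCP to the fingertips, in m); z points along the fingers, y is the line along which they close (so a half turn about z gives the same grasp; the last joint's range is limited). The gripper opens to 85 mm and grips with 20 to 120 N. Pads are 22 mm wide; open, the fingers measure 114 mm over their backs; the gripper's body (76 mm by 85 mm) begins 54 mm behind the grasp point. The pads swing forward as they close: fully open they stand 13 mm farther back than shut.
Start: joints at [-74.181, 40.479, -1.581, 85.061, 1.261, 54.483, -4.326], TCP at [0.18, 0.546, 0.248] pointing down, gripper open.
Joint ranges: [-155.06, 155.06], [-18.47, 123.98], [-90, 86.84], [0, 140.48], [-83.41, 263.41], [0, 116], [-161.91, 161.91]. Speed limits (degrees/s): [108.29, 108.29, 147.25, 147.25, 172.46, 172.46, 172.46].

INTERFACE

Orientations are given as a 3x3 rotation matrix whose columns are the frame's x, y, z axes.
In Python, from plant import arm gives the robot as it stands. The module is installed in compiled form; this text tells all that it offers.
- The arm moves only by the tool play_rows, never from a script. Its argument "motion" is a list of rows, each an object of numbers: "claw": the opening, from -1 (shut) to 1 (fully open), so that 0 is half open; "x", "y", "z": the shift along the tool's x, y, z each as a share of 250 mm, from -1 to 1; "rx", "ry", "rz": the turn, a rotation vector about the tool's x, y, z each as a share of pi rad, from -1 to 1. In form: [{"claw": .., "x": .., "y": .., "z": .., "rx": .., "ry": .., "rz": ..}, ...]. A call has 1 to 10 rows; each row is the pose to reach, as a shift and turn from the pose commanded when the call began, along the tool's axes at that moment, turning the shorter way round; what a row does not reach only later rows make up. A row lasts 1/10 s, in which the tool goes at most 50 mm and 8.59 degrees, less where a joint would pass 70% of its speed; a pose out of reach is approached as far as the arm can. A call with a number of a shift or a turn outside -1 to 1 is refused whole. A call with a gripper value outside its range is refused whole. The fingers move at their own pace and stop on an object; the grip force is fixed at half the most. Time passes only in rows, so rows that repeat a pose let the fingers close. It gives the time, the measured TCP pose, the force, the opening and the grip force at its end, in the units of the state.
- arm.get_state(): the state, without advancing time (a new reading comes with each control period).
- arm.grab_frame(name): name is "side" or "top"; returns the picture (400x640x3 uint8, blue, green, red); there is no depth.
- arm.camera_info(name): a dict with "camera_matrix" (3x3 intrinsics, pixels), "R" (3x3) and "t" (3): a world point X has camera coordinates R X + t. Camera axes: x right, y down, z forward; pixel columns grow to the right and rows downward; lengths in m; the calibration is good to about 2 mm. A picture is of the moment at which its call begins. camera_info takes no time and is no camera call.
- arm.close_job(): hands the job in; it is judged then, once.
Trained networks look in the newest picture that a camera, given by its name, has taken for a name from the list of things; names that differ only in an ending like _2 or _b are one class to them, and where a whole thing is asked for, a point or a joint stands for the part that bears it (a point fixed in the world has none). Each returns a list of dicts, best first, with "p" (0 to 1); they miss things now and then, are a little off and sometimes report something else, mostly with a low value. They report only what shows in the picture. A call takes as long as a camera call. They do not tell look-alikes from the thing itself.
- arm.masks_of(camera, target): "pixels" (400x640 bool, what is visible of it) and "rect" ([centre column, centre row, width, height] in pixels, round what is visible of it).
The state is a dict: "clock": time; "joints": joint angles; "dq": joint speeds; "tau": joint torques, N m; "eef_pos": TCP position; "ee_rot": TCP orientation; "wrist_force": force on the tool from outside, world axes, zero at the start; "wrist_torque": the same for the moment, N m; "opening": finger opening in m; "grasp_force": force on a finger pad.
Only numpy, scipy, OpenCV 4.12 (cv2) and the standard library are available. Lean on these libraries where they do the work, as an engineer would, in place of code of your own. Each camera call takes 0.05 s, during which the arm holds its last target. There are 200 camera calls.

TASK

Three plain blind spacers, alike but for their length, lie in the rails of the small rack: take the middle-length one to the depth gauge and, with the vee to line it up, slide it onto the pin until it stands home against the shoulder; only its bored end will go on, so if it stops short turn it end for end and try again. Then draw it off and finish while still holding it in the gripper, steady and well clear of everything (at least 15 cm above the bench), with the bore facing straight up, so that the inspector can look down it. Leave the two other spacers in their rails and the things round about where they are.

Things in the scene. Friction and masses are not known exactly. Their poses are not given: they have to be found in the camera images.
- spacer_mid_centre (a point): The wanted, middle-length blind spacer: plain aluminium cylinder, 40 mm diameter, 55 mm long, 0.1 to 0.25 kg. One end has a 20 mm bore, 31 mm deep, on the axis; the other is flat and closed; which end is which is not told. Point: centre of the cylinder; z axis along the cylinder. It starts lying level in one of the three rack rails (any), loose, mid-way along the rail.
- spacer_short_centre (a point): The short blind spacer: plain aluminium cylinder, 40 mm diameter, 42 mm long, 0.1 to 0.25 kg. One end has a 20 mm bore, 31 mm deep, on the axis; the other is flat and closed; which end is which is not told. Point: centre of the cylinder; z axis along the cylinder. It starts lying level in one of the three rack rails (any), loose, mid-way along the rail. Leave it.
- spacer_long_centre (a point): The long blind spacer: plain aluminium cylinder, 40 mm diameter, 68 mm long, 0.1 to 0.25 kg. One end has a 20 mm bore, 31 mm deep, on the axis; the other is flat and closed; which end is which is not told. Point: centre of the cylinder; z axis along the cylinder. It starts lying level in one of the three rack rails (any), loose, mid-way along the rail. Leave it.
- rack: Grey plate 250 x 84 x 8 mm, fixed to the bench, with three parallel vee rails (72 mm long, 26 mm wide) 90 mm apart. Origin: centre of its underside; x across the rails (at x = -90, 0, 90 mm), y along them, z up. Spacers lie with their axes 65 mm above the bench; the rails' upper edges are 15 mm below those axes, so fingers can straddle spacer and rail.
- gauge: Depth gauge, fixed to the bench: dark steel base plate 64 x 216 x 12 mm (origin: centre of its underside; y along it, z up) with a vee rail 150 mm long, 26 mm wide, from y = -102 to 48 mm. At the +y end a post (y = 58 to 80 mm, 36 mm wide, top 102 mm above the bench) carries a round shoulder and a fixed pin that points along the vee, towards -y.
- pin_tip (a point): Tip of the gauge's pin (16 mm diameter, 27.5 mm long, tapered nose), on its axis, 85 mm above the bench. y axis: from the tip to the shoulder, 27.5 mm away; z up. A 55 mm spacer lying in the vee is in line with the pin; it is home (bore mouth on the shoulder) when its centre is at this point. Wrong way round it stops with its centre 27.5 mm short.
- vee_open (a point): Point over the gauge's vee, on the axis of a spacer lying in it, 85 mm above the bench and 74.5 mm short of the pin tip: a spacer centred here lies in the open part of the vee, clear of pin and post. y axis towards the pin, z up. The vee's upper edges are 15 mm below this axis.
- insert_packet: Small orange carton 40 x 62 x 22 mm, a bystander; origin at the centre of its underside.
- ring_gauge: Steel ring gauge 64 mm in diameter, 20 mm high, lying flat, a bystander; origin at the centre of its underside.
- plug_gauge: Plug gauge 112 mm long, 25 mm thick, lying down, a bystander; origin under its centre.
Mind the look-alikes: they are no part of the job. Leave any purple or red look-alike of the part that bears spacer_mid_centre alone.

How it is judged (in metres and radians):
On the way:
1. the middle-length spacer stands home on the gauge pin, pin inside its bore (within 5 mm of the shoulder) (distance between spacer_mid_centre and pin_tip below 0.006 m), for 0.2 s.
At the end, for the whole second after the job is handed in: The middle-length spacer is held in the fingers, still, its centre at least 0.15 m above the bench, clear of rack and gauge, the bore facing up within 15 degrees of vertical; the other two spacers lie in the rack within 20 mm of where they were (height (world z) of spacer_mid_centre above 0.15 m and angle between spacer_mid_centre's own z axis and vertical below 0.26 rad and contact force between the fingers and spacer_mid above 2 N and contact force between spacer_mid and rack below 0.1 N and contact force between spacer_mid and gauge below 0.1 N and linear speed of spacer_mid below 0.03 m/s and angular speed of spacer_mid below 0.3 rad/s and distance of each of spacer_short_centre, spacer_long_centre from where it was at the start of the episode below 0.02 m); the arm keeps its last pose, push and grip.
It fails at once if a wrong spacer is taken or knocked (moved more than 30 mm) (distance of any of spacer_short_centre, spacer_long_centre from where it was at the start of the episode above 0.03 m).
It fails at once if a bystander (carton, ring gauge, plug gauge) is moved more than 30 mm (distance of any of insert_packet, ring_gauge, plug_gauge from where it was at the start of the episode above 0.03 m).
It also fails if it takes over 67 s, if anything falls off the work surface, if the arm or the gripper's body presses on something with over 40 N, if the wrist force passes 120 N, or if a joint passes its speed limit or range.

## Working session

There is one attempt and no reset: what is moved stays moved. The work goes in short steps, Python scripts to look and compute and a tool call to move; the robot and the scene stay as the last step left them, time stands still between calls to the robot, and variables do not carry over. Pictures are saved under pics/ and viewed, at most 10 in all, crops included, and the job is handed in when it is done.

Besides the shell and the picture viewer there is one more tool, called as name([rows], argument=value, ...), one row to a line, values as JSON. play_rows: Moves the arm, as the interface text tells. Shift numbers are shares of 250 mm and turn numbers shares of pi rad, none past 1 either way. Its arguments: {"type":"object","properties":{"motion":{"type":"array","items":{"type":"object","properties":{"claw":{"type":"number"},"x":{"type":"number"},"y":{"type":"number"},"z":{"type":"number"},"rx":{"type":"number"},"ry":{"type":"number"},"rz":{"type":"number"}}}}},"required":["motion"]}

```bash
mkdir -p pics
python3 - <<'E'
from plant import arm
import cv2,numpy as np
for n in("side","top"):
    im=arm.grab_frame(n); cv2.imwrite(f"pics/{n}0.png",im)
    c=arm.camera_info(n); print(n,np.round(c["camera_matrix"],1).tolist(),np.round(c["R"],3).tolist(),np.round(c["t"],3).tolist())
    for t in("spacer_mid_centre","spacer_short_centre","spacer_long_centre","rack","gauge","insert_packet","ring_gauge","plug_gauge"):
        print(t,[(round(d["p"],2),np.round(d["rect"]).tolist()) for d in arm.masks_of(n,t)])
print(arm.finger_overhang); s=arm.get_state(); print(s)
E
```

```text
side [[376.8, 0.0, 319.6], [0.0, 376.8, 194.2], [0.0, 0.0, 1.0]] [[-0.997, -0.076, 0.005], [-0.043, 0.506, -0.861], [0.063, -0.859, -0.508]] [0.594, 0.141, 0.807]
spacer_mid_centre [(0.84, [391.0, 173.0, 20.0, 17.0]), (0.76, [360.0, 210.0, 28.0, 22.0]), (0.72, [377.0, 166.0, 12.0, 17.0]), (0.44, [308.0, 246.0, 32.0, 25.0])]
spacer_short_centre [(0.53, [358.0, 174.0, 16.0, 19.0])]
spacer_long_centre [(0.65, [325.0, 170.0, 14.0, 24.0])]
rack [(0.9, [358.0, 189.0, 92.0, 21.0]), (0.28, [358.0, 171.0, 18.0, 18.0])]
gauge [(0.72, [383.0, 296.0, 69.0, 112.0])]
insert_packet [(0.86, [309.0, 248.0, 34.0, 26.0])]
ring_gauge [(0.91, [278.0, 226.0, 26.0, 20.0])]
plug_gauge [(0.77, [260.0, 197.0, 19.0, 25.0])]
top [[462.8, 0.0, 313.7], [0.0, 462.8, 202.7], [0.0, 0.0, 1.0]] [[-0.012, -1.0, 0.01], [-0.998, 0.012, -0.056], [0.055, -0.011, -0.998]] [-0.078, 0.596, 1.077]
spacer_mid_centre [(0.82, [442.0, 264.0, 29.0, 21.0]), (0.81, [391.0, 277.0, 27.0, 17.0]), (0.59, [334.0, 242.0, 21.0, 29.0]), (0.28, [302.0, 160.0, 28.0, 27.0])]
spacer_short_centre [(0.66, [390.0, 239.0, 21.0, 18.0]), (0.56, [213.0
[... 437 characters left out ...]
5,  -4.32505249]), 'dq': array([-0.05157251, -0.04561769,  0.03101317, -0.02014696, -0.02434799,
        0.05678107,  0.00359194]), 'tau': array([-3.79512800e-03, -8.82995081e+01,  1.23152141e+00, -2.36388052e+01,
        1.65687926e-02,  1.81617801e-03,  9.93229605e-06]), 'eef_pos': array([0.17963753, 0.54618556, 0.2482573 ]), 'ee_rot': array([[-9.49937843e-01,  3.12438941e-01, -5.66032805e-05],
       [ 3.12438946e-01,  9.49937834e-01, -1.25582796e-04],
       [ 1.45326420e-05, -1.36980919e-04, -9.99999991e-01]]), 'wrist_force': array([-0.42892803,  0.13326897,  0.10993969]), 'wrist_torque': array([ 0.05163125,  0.00582598, -0.00522318]), 'grasp_force': 0.0, 'opening': 0.08522081434998187}
```

View pics/top0.png

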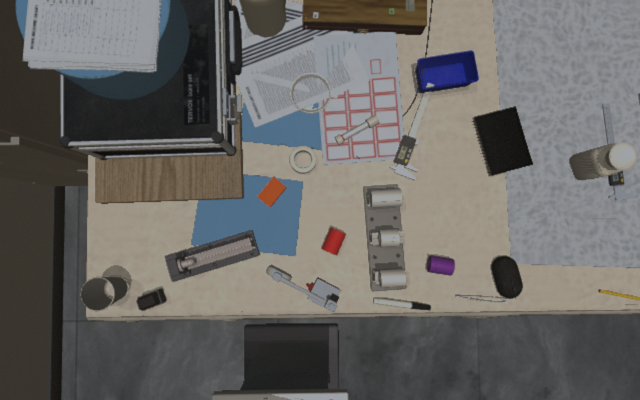

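View pics/side0.png

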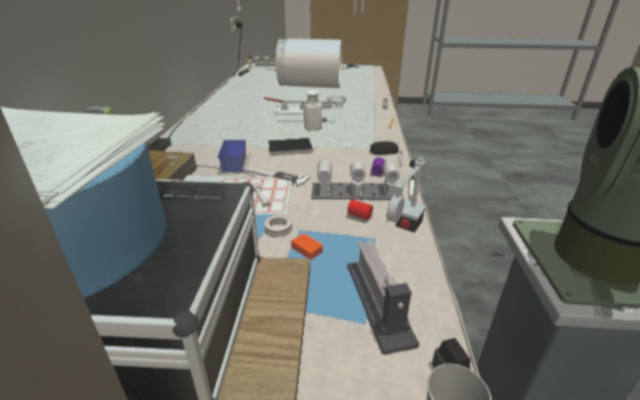

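Top view: three spacers in the rack, long (386,198), short (387,239), mid (391,279). Look-alikes are red (333,240) and purple (440,265), both off the rack, so the choice is (391,279). The gauge runs from (170,268) to (258,245), with its post at the left end. I'll check this in a close crop.

```bash
python3 - <<'E'
import cv2,numpy as np
t=cv2.imread("pics/top0.png"); s=cv2.imread("pics/side0.png")
a=cv2.resize(t[180:296,355:425],None,fx=5,fy=5,interpolation=cv2.INTER_CUBIC)
b=cv2.resize(t[222:292,155:270],None,fx=3.8,fy=3.8,interpolation=cv2.INTER_CUBIC)
d=cv2.resize(s[155:205,305:415],None,fx=3.8,fy=3.8,interpolation=cv2.INTER_CUBIC)
out=np.zeros((590,800,3),np.uint8); out[:580,:350]=a; out[:b.shape[0],355:355+b.shape[1]]=b; out[300:300+d.shape[0],355:355+d.shape[1]]=d
cv2.imwrite("pics/crop.png",out)
E
cat > h.py <<'E'
from plant import arm
import numpy as np
def ray(n,u,v,z):
    "world point at height z seen at pixel"
    c=arm.camera_info(n);K=np.array(c["camera_matrix"]);R=np.array(c["R"]);t=np.array(c["t"])
    C=-R.T@t;d=R.T@np.linalg.inv(K)@[u,v,1];return C+d*(z-C[2])/d[2]
def proj(n,X):
    c=arm.camera_info(n);K=np.array(c["camera_matrix"]);p=K@(np.array(c["R"])@X+np.array(c["t"]));return p[:2]/p[2]
E
```

```text
(no output)
```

View pics/crop.png

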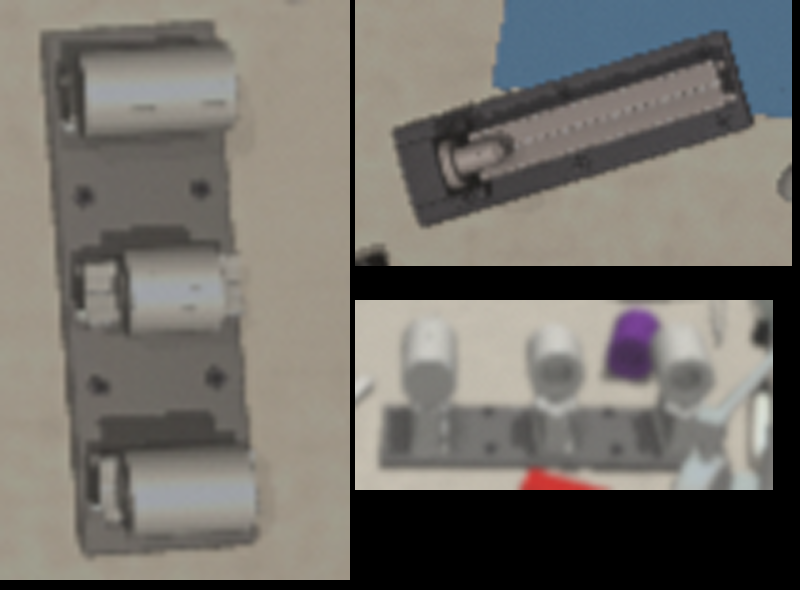

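The lowest spacer in the top view, at (393,278), has middle length (25 px against 30 for the long and 19 for the short). In the side view its dark bore faces +y, towards the gauge, so it should not need turning.

```bash
cat > geo.py <<'E'
from h import *
A=lambda x,y:(355+x/5-.4,180+y/5-.4)
B=lambda x,y:(155+(x-355)/3.8-.37,222+y/3.8-.37)
def box(P,f,z):
    return np.array([ray("top",*f(*p),z) for p in P])
g=box([(395,128),(725,32),(752,122),(420,226)],B,.012)
r=box([(40,33),(213,22),(256,540),(83,555)],A,.008)
m=box([(130,455),(250,450),(256,535),(130,540)],A,.065)
for n,q in(("gauge",g),("rack",r),("mid",m)):
    print(n,np.round(q[:,:2],4).tolist(),"c",q.mean(0).round(4),"len",[round(float(np.linalg.norm(q[i]-q[i-1])),3) for i in range(4)])
ax=(g[0]+g[3]-g[1]-g[2])[:2]; ax/=np.linalg.norm(ax); print("gauge y",ax,np.degrees(np.arctan2(-ax[0],ax[1])))
rx=(r[0]+r[1]-r[2]-r[3])[:2]; rx/=np.linalg.norm(rx); print("rack x",rx, np.degrees(np.arctan2(rx[1],rx[0])))
# pin: axis line from gauge centre; tip y=30.5? shoulder front: pin tip crop
print("pin tip px",ray("top",*B(508,147),.085),"shoulder",ray("top",*B(447,163),.085))
c=g.mean(0)[:2]
for k in (-.09,0,.09): 
    P=r.mean(0)[:2]+k*rx; print("rail",k,P)
E
python3 geo.py
python3 - <<'E'
import sys; sys.path.insert(0,'.')
from h import *; import cv2
for n,t in(("top","spacer_mid_centre"),("top","gauge"),("top","rack")):
  for d in arm.masks_of(n,t):
    if t.startswith("spacer") and abs(d["rect"][0]-392)+abs(d["rect"][1]-278)>10: continue
    pts=np.argwhere(d["pixels"])[:,::-1].astype(np.float32); print(t,cv2.minAreaRect(pts),pts.mean(0))
E
```

```text
gauge [[0.4754, 0.2659], [0.5322, 0.0616], [0.4762, 0.0452], [0.415, 0.2502]] c [0.4747 0.1557 0.012 ] len [0.062, 0.212, 0.058, 0.214]
rack [[0.6335, -0.2024], [0.6378, -0.2854], [0.3918, -0.3002], [0.3859, -0.2182]] c [ 0.5123 -0.2516  0.008 ] len [0.248, 0.083, 0.246, 0.082]
mid [[0.4378, -0.2327], [0.4393, -0.2867], [0.4014, -0.2885], [0.4, -0.2319]] c [ 0.4196 -0.26    0.065 ] len [0.038, 0.054, 0.038, 0.057]
gauge y [-0.27699091  0.96087254] 16.08069434582714
rack x [0.99808203 0.06190528] 3.549180775728572
pin tip px [0.46754717 0.1781876  0.085     ] shoulder [0.45882267 0.21329    0.085     ]
rail -0.09 [ 0.42243619 -0.25714123]
rail 0 [ 0.51226357 -0.25156975]
rail 0.09 [ 0.60209096 -0.24599828]
spacer_mid_centre ((391.7842712402344, 276.9797058105469), (18.737974166870117, 26.931385040283203), 85.91438293457031) [391.71753 277.19794]
gauge ((211.7422332763672, 255.29586791992188), (26.786867141723633, 91.92388153076172), 73.0724868774414) [211.11992 255.19196]
rack ((383.818359375, 236.9395751953125), (105.10174560546875, 35.777923583984375), 86.2359619140625) [381.47153 238.16547]
```

```bash
cat >> h.py <<'E'
from scipy.spatial.transform import Rotation as Ro
def go(p,az,Rt=None):
    "row numbers for TCP p, tool down with closing axis at azimuth az (deg), from the measured pose"
    s=arm.get_state();R=np.array(s["ee_rot"])
    if Rt is None:
        a=np.radians(az);y=np.array([np.cos(a),np.sin(a),0]);z=np.array([0,0,-1.]);Rt=np.c_[np.cross(y,z),y,z]
    return (R.T@(np.array(p)-s["eef_pos"])/.25).round(4),(Ro.from_matrix(R.T@Rt).as_rotvec()/np.pi).round(4)
E
ls
```

```text
geo.py
h.py
pics
```

play_rows([
  {"claw": 1, "x": -0.96, "y": -0.8, "rz": 0.379},
  {"claw": 1, "x": -0.96, "y": -0.8, "rz": 0.379},
  {"claw": 1, "x": -0.96, "y": -0.8, "rz": 0.379},
  {"claw": 1, "x": -0.96, "y": -0.8, "rz": 0.379},
  {"claw": 1, "x": -0.96, "y": -0.8, "rz": 0.379},
  {"claw": 1, "x": -0.96, "y": -0.8, "rz": 0.379},
  {"claw": 1, "x": -0.96, "y": -0.8, "rz": 0.379},
  {"claw": 1, "x": -0.96, "y": -0.8, "rz": 0.379},
  {"claw": 1, "x": -0.96, "y": -0.8, "rz": 0.379},
  {"claw": 1, "x": -0.96, "y": -0.8, "rz": 0.379},
])

```text
schema error: expected keys claw, x, y, z, rx, ry, rz
```

play_rows([
  {"claw": 1, "x": -0.96, "y": -0.8, "z": 0, "rx": 0, "ry": 0, "rz": 0.379},
  {"claw": 1, "x": -0.96, "y": -0.8, "z": 0, "rx": 0, "ry": 0, "rz": 0.379},
  {"claw": 1, "x": -0.96, "y": -0.8, "z": 0, "rx": 0, "ry": 0, "rz": 0.379},
  {"claw": 1, "x": -0.96, "y": -0.8, "z": 0, "rx": 0, "ry": 0, "rz": 0.379},
  {"claw": 1, "x": -0.96, "y": -0.8, "z": 0, "rx": 0, "ry": 0, "rz": 0.379},
  {"claw": 1, "x": -0.96, "y": -0.8, "z": 0, "rx": 0, "ry": 0, "rz": 0.379},
  {"claw": 1, "x": -0.96, "y": -0.8, "z": 0, "rx": 0, "ry": 0, "rz": 0.379},
  {"claw": 1, "x": -0.96, "y": -0.8, "z": 0, "rx": 0, "ry": 0, "rz": 0.379},
  {"claw": 1, "x": -0.96, "y": -0.8, "z": 0, "rx": 0, "ry": 0, "rz": 0.379},
  {"claw": 1, "x": -0.96, "y": -0.8, "z": 0, "rx": 0, "ry": 0, "rz": 0.379},
])

```text
clock: 2.05
eef_pos: [0.3449, 0.2816, 0.2483]
ee_rot: [[-0.067, 0.998, -0.0], [0.998, 0.067, -0.0], [-0.0, -0.0, -1.0]]
wrist_force: [0.0, 0.4, -0.2]
opening: 0.0854
grasp_force: 0.0
```

```bash
python3 -c "
from h import *
s=arm.get_state();print(s['joints'].round(1),s['eef_pos'].round(3),s['clock'],s['wrist_force'].round(1))
print(go([.45,.0,.25],3.5),go([.421,-.259,.25],3.5))"
```

```text
[-53.   30.9  16.1 110.9 -12.8  39.9 -25.4] [0.345 0.282 0.248] 2.05 [ 0.   0.4 -0.2]
(array([-1.1521,  0.3436, -0.0069]), array([-0.   ,  0.   ,  0.002])) (array([-2.1779,  0.158 , -0.0068]), array([-0.   ,  0.   ,  0.002]))
```

play_rows([
  {"claw": 1, "x": -1, "y": 0.35, "z": 0, "rx": 0, "ry": 0, "rz": 0.002},
  {"claw": 1, "x": -1, "y": 0.35, "z": 0, "rx": 0, "ry": 0, "rz": 0.002},
  {"claw": 1, "x": -1, "y": 0.35, "z": 0, "rx": 0, "ry": 0, "rz": 0.002},
  {"claw": 1, "x": -1, "y": 0.35, "z": 0, "rx": 0, "ry": 0, "rz": 0.002},
  {"claw": 1, "x": -1, "y": 0.35, "z": 0, "rx": 0, "ry": 0, "rz": 0.002},
  {"claw": 1, "x": -1, "y": 0.35, "z": 0, "rx": 0, "ry": 0, "rz": 0.002},
  {"claw": 1, "x": -1, "y": 0.35, "z": 0, "rx": 0, "ry": 0, "rz": 0.002},
])

```text
clock: 2.75
eef_pos: [0.4486, 0.0352, 0.2483]
ee_rot: [[-0.056, 0.998, 0.0], [0.998, 0.056, -0.001], [-0.001, 0.0, -1.0]]
wrist_force: [-0.2, 0.8, -0.9]
opening: 0.0851
grasp_force: 0.0
```

play_rows([
  {"claw": 1, "x": -1, "y": -0.16, "z": 0, "rx": 0, "ry": 0, "rz": 0},
  {"claw": 1, "x": -1, "y": -0.16, "z": 0, "rx": 0, "ry": 0, "rz": 0},
  {"claw": 1, "x": -1, "y": -0.16, "z": 0, "rx": 0, "ry": 0, "rz": 0},
  {"claw": 1, "x": -1, "y": -0.16, "z": 0, "rx": 0, "ry": 0, "rz": 0},
  {"claw": 1, "x": -1, "y": -0.16, "z": 0, "rx": 0, "ry": 0, "rz": 0},
  {"claw": 1, "x": -1, "y": -0.16, "z": 0, "rx": 0, "ry": 0, "rz": 0},
  {"claw": 1, "x": -1, "y": -0.16, "z": 0, "rx": 0, "ry": 0, "rz": 0},
  {"claw": 1, "x": -1, "y": -0.16, "z": 0, "rx": 0, "ry": 0, "rz": 0},
])

```text
clock: 3.55
eef_pos: [0.4227, -0.2128, 0.2483]
ee_rot: [[-0.06, 0.998, -0.0], [0.998, 0.06, 0.001], [0.001, 0.0, -1.0]]
wrist_force: [-0.3, 0.7, 1.0]
opening: 0.0857
grasp_force: 0.0
```

```bash
python3 -c "
from h import *
s=arm.get_state();print(s['joints'].round(1),s['eef_pos'].round(3),s['clock'],s['wrist_force'].round(1))
print(go([.421,-.259,.14],3.5),go([.421,-.259,.063],3.5))"
```

```text
[ 17.5  32.5   9.2 105.7  -7.4  42.5  34.2] [ 0.423 -0.213  0.248] 3.55 [-0.3  0.7  1. ]
(array([-0.1844, -0.0178,  0.433 ]), array([ 0.    , -0.0003, -0.0004])) (array([-0.1846, -0.0178,  0.741 ]), array([ 0.    , -0.0003, -0.0004]))
```

play_rows([
  {"claw": 1, "x": -0.184, "y": -0.018, "z": 0.1, "rx": 0, "ry": 0, "rz": 0},
  {"claw": 1, "x": -0.184, "y": -0.018, "z": 0.3, "rx": 0, "ry": 0, "rz": 0},
  {"claw": 1, "x": -0.184, "y": -0.018, "z": 0.45, "rx": 0, "ry": 0, "rz": 0},
  {"claw": 1, "x": -0.184, "y": -0.018, "z": 0.6, "rx": 0, "ry": 0, "rz": 0},
  {"claw": 1, "x": -0.184, "y": -0.018, "z": 0.7, "rx": 0, "ry": 0, "rz": 0},
  {"claw": 1, "x": -0.184, "y": -0.018, "z": 0.74, "rx": 0, "ry": 0, "rz": 0},
  {"claw": 1, "x": -0.184, "y": -0.018, "z": 0.74, "rx": 0, "ry": 0, "rz": 0},
  {"claw": 1, "x": -0.184, "y": -0.018, "z": 0.74, "rx": 0, "ry": 0, "rz": 0},
])

```text
clock: 4.35
eef_pos: [0.4209, -0.2605, 0.0644]
ee_rot: [[-0.057, 0.998, 0.001], [0.998, 0.057, -0.001], [-0.001, 0.001, -1.0]]
wrist_force: [0.1, -0.3, 0.4]
opening: 0.0854
grasp_force: 0.0
```

```bash
python3 -c "
from h import *;import cv2
s=arm.get_state();print(s['joints'].round(1),s['eef_pos'].round(4),s['wrist_force'].round(1))
o=[cv2.resize(arm.grab_frame(n)[a:a+75,b:b+100],None,fx=4,fy=4,interpolation=cv2.INTER_CUBIC) for n,a,b in(('top',235,345),('side',140,330))]
cv2.imwrite('pics/pre.png',np.hstack(o))"
```

```text
[ 26.1  52.1   3.7 111.4 -10.1  16.7  41.3] [ 0.4209 -0.2605  0.0644] [ 0.1 -0.3  0.4]
```

View pics/pre.png

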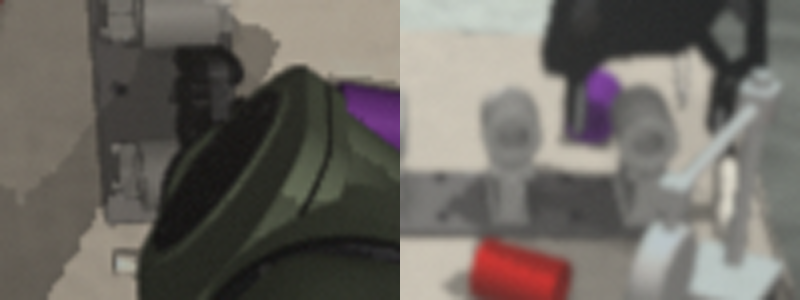

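The fingers straddle the mid spacer in the right-hand crop, about (645,130), and stand clear of the short one. Closing now.

play_rows([
  {"claw": -1, "x": 0, "y": 0, "z": 0, "rx": 0, "ry": 0, "rz": 0},
  {"claw": -1, "x": 0, "y": 0, "z": 0, "rx": 0, "ry": 0, "rz": 0},
  {"claw": -1, "x": 0, "y": 0, "z": 0, "rx": 0, "ry": 0, "rz": 0},
  {"claw": -1, "x": 0, "y": 0, "z": 0, "rx": 0, "ry": 0, "rz": 0},
  {"claw": -1, "x": 0, "y": 0, "z": 0, "rx": 0, "ry": 0, "rz": 0},
  {"claw": -1, "x": 0, "y": 0, "z": 0, "rx": 0, "ry": 0, "rz": 0},
  {"claw": -1, "x": 0, "y": 0, "z": 0, "rx": 0, "ry": 0, "rz": 0},
  {"claw": -1, "x": 0, "y": 0, "z": 0, "rx": 0, "ry": 0, "rz": 0},
  {"claw": -1, "x": 0, "y": 0, "z": 0, "rx": 0, "ry": 0, "rz": 0},
  {"claw": -1, "x": 0, "y": 0, "z": 0, "rx": 0, "ry": 0, "rz": 0},
])

```text
clock: 5.45
eef_pos: [0.4225, -0.261, 0.0643]
ee_rot: [[-0.057, 0.998, 0.005], [0.998, 0.057, -0.002], [-0.002, 0.005, -1.0]]
wrist_force: [10.3, 3.9, 13.7]
opening: 0.0384
grasp_force: 58.7
```

play_rows([
  {"claw": -1, "x": 0, "y": 0.006, "z": -0.1, "rx": 0, "ry": 0, "rz": 0},
  {"claw": -1, "x": 0, "y": 0.006, "z": -0.25, "rx": 0, "ry": 0, "rz": 0},
  {"claw": -1, "x": 0, "y": 0.006, "z": -0.45, "rx": 0, "ry": 0, "rz": 0},
  {"claw": -1, "x": 0, "y": 0, "z": -0.6, "rx": 0, "ry": 0, "rz": 0},
  {"claw": -1, "x": 0, "y": 0, "z": -0.6, "rx": 0, "ry": 0, "rz": 0},
  {"claw": -1, "x": 0, "y": 0, "z": -0.6, "rx": 0, "ry": 0, "rz": 0},
])

```text
clock: 6.05
eef_pos: [0.4202, -0.2608, 0.2136]
ee_rot: [[-0.056, 0.998, 0.001], [0.998, 0.056, -0.0], [-0.0, 0.001, -1.0]]
wrist_force: [0.3, 0.2, -2.2]
opening: 0.0385
grasp_force: 61.7
```

```bash
python3 -c "
from h import *;import cv2
s=arm.get_state();print(s['joints'].round(1),s['eef_pos'].round(4),s['wrist_force'].round(1))
c=np.array([.4747,.1557]);ax=np.array([-.277,.961]);tip=c+ax*.027;print('tip',tip,'open',tip-.0745*ax)
V=tip-.0745*ax
print(go([*V,.21],16.1))
cv2.imwrite('pics/lift.png',cv2.resize(arm.grab_frame('side')[80:230,280:480],None,fx=3,fy=3,interpolation=cv2.INTER_CUBIC))"
```

```text
[ 23.4  37.    8.3 104.5  -8.   39.   39.5] [ 0.4202 -0.2608  0.2136] [ 0.3  0.2 -2.2]
tip [0.467221 0.181647] open [0.4878575 0.1100525]
(array([1.466 , 0.3534, 0.014 ]), array([ 0.0002,  0.0002, -0.0716]))
```

View pics/lift.png

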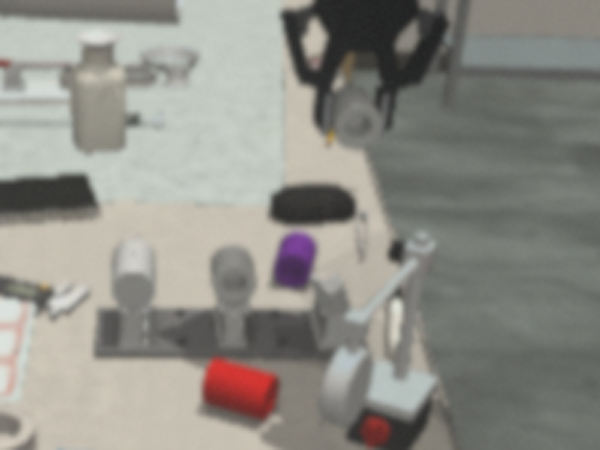

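Lifted cleanly: the mid spacer is in the fingers at crop (358,122) with its bore towards +y. The short and long spacers are undisturbed. Carrying it to the gauge.

play_rows([
  {"claw": -1, "x": 0.1, "y": 0.2, "z": -0.16, "rx": 0, "ry": 0, "rz": 0},
  {"claw": -1, "x": 0.25, "y": 0.36, "z": -0.2, "rx": 0, "ry": 0, "rz": 0},
  {"claw": -1, "x": 0.4, "y": 0.36, "z": -0.2, "rx": 0, "ry": 0, "rz": 0},
  {"claw": -1, "x": 0.6, "y": 0.36, "z": -0.2, "rx": 0, "ry": 0, "rz": -0.03},
  {"claw": -1, "x": 0.8, "y": 0.36, "z": -0.2, "rx": 0, "ry": 0, "rz": -0.0716},
  {"claw": -1, "x": 1, "y": 0.36, "z": -0.2, "rx": 0, "ry": 0, "rz": -0.0716},
  {"claw": -1, "x": 1, "y": 0.36, "z": -0.2, "rx": 0, "ry": 0, "rz": -0.0716},
  {"claw": -1, "x": 1, "y": 0.36, "z": -0.2, "rx": 0, "ry": 0, "rz": -0.0716},
])

```text
clock: 6.9
eef_pos: [0.4958, -0.0051, 0.2622]
ee_rot: [[-0.279, 0.96, -0.002], [0.96, 0.279, -0.0], [0.0, -0.002, -1.0]]
wrist_force: [0.2, -1.0, -2.5]
opening: 0.0383
grasp_force: 61.8
```

```bash
python3 -c "
from h import *
s=arm.get_state();print(s['joints'].round(1),s['eef_pos'].round(4))
print(go([.4879,.110,.16],16.1),go([.4879,.110,.083],16.1))"
```

```text
[ -8.   33.1   8.6 100.   -6.4  47.4  19.8] [ 0.4958 -0.0051  0.2622]
(array([0.4508, 0.0992, 0.4088]), array([-0.0006, -0.0001,  0.0007])) (array([0.4506, 0.0998, 0.7168]), array([-0.0006, -0.0001,  0.0007]))
```

play_rows([
  {"claw": -1, "x": 0.2, "y": 0.1, "z": 0, "rx": 0, "ry": 0, "rz": 0},
  {"claw": -1, "x": 0.4, "y": 0.1, "z": 0, "rx": 0, "ry": 0, "rz": 0},
  {"claw": -1, "x": 0.45, "y": 0.1, "z": 0.1, "rx": 0, "ry": 0, "rz": 0},
  {"claw": -1, "x": 0.45, "y": 0.1, "z": 0.25, "rx": 0, "ry": 0, "rz": 0},
  {"claw": -1, "x": 0.45, "y": 0.1, "z": 0.4, "rx": 0, "ry": 0, "rz": 0},
  {"claw": -1, "x": 0.45, "y": 0.1, "z": 0.52, "rx": 0, "ry": 0, "rz": 0},
  {"claw": -1, "x": 0.45, "y": 0.1, "z": 0.6, "rx": 0, "ry": 0, "rz": 0},
  {"claw": -1, "x": 0.45, "y": 0.1, "z": 0.6, "rx": 0, "ry": 0, "rz": 0},
  {"claw": -1, "x": 0.45, "y": 0.1, "z": 0.6, "rx": 0, "ry": 0, "rz": 0},
])

```text
clock: 7.8
eef_pos: [0.4891, 0.1077, 0.1134]
ee_rot: [[-0.276, 0.961, -0.001], [0.961, 0.276, -0.001], [-0.0, -0.001, -1.0]]
wrist_force: [0.2, 0.5, -1.5]
opening: 0.0384
grasp_force: 61.7
```

```bash
python3 -c "
from h import *;import cv2
s=arm.get_state();print(s['joints'].round(1),s['eef_pos'].round(4),s['wrist_force'].round(1))
print(go([.4879,.110,.0845],16.1))
cv2.imwrite('pics/hov.png',cv2.resize(arm.grab_frame('side')[200:350,320:440],None,fx=4,fy=4,interpolation=cv2.INTER_CUBIC))"
```

```text
[-19.2  47.1   5.7 108.8 -10.1  24.6   9.9] [0.4891 0.1077 0.1134] [ 0.2  0.5 -1.5]
(array([ 0.0103, -0.0018,  0.1154]), array([-0.0003,  0.0002, -0.0005]))
```

View pics/hov.png

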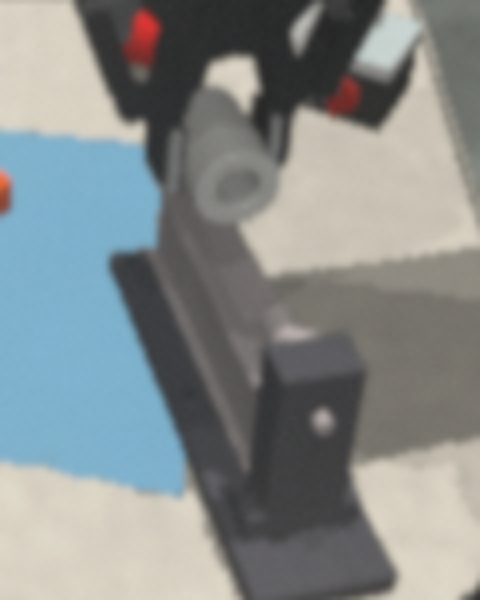

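The bore mouth at crop (235,185) faces the post and is lined up above the vee. Lowering.

play_rows([
  {"claw": -1, "x": 0.01, "y": 0, "z": 0.04, "rx": 0, "ry": 0, "rz": 0},
  {"claw": -1, "x": 0.01, "y": 0, "z": 0.08, "rx": 0, "ry": 0, "rz": 0},
  {"claw": -1, "x": 0.01, "y": 0, "z": 0.1, "rx": 0, "ry": 0, "rz": 0},
  {"claw": -1, "x": 0.01, "y": 0, "z": 0.11, "rx": 0, "ry": 0, "rz": 0},
  {"claw": -1, "x": 0.01, "y": 0, "z": 0.115, "rx": 0, "ry": 0, "rz": 0},
  {"claw": -1, "x": 0.01, "y": 0, "z": 0.115, "rx": 0, "ry": 0, "rz": 0},
  {"claw": -1, "x": 0.01, "y": 0, "z": 0.115, "rx": 0, "ry": 0, "rz": 0},
])

```text
clock: 8.55
eef_pos: [0.4881, 0.1111, 0.0847]
ee_rot: [[-0.277, 0.961, -0.0], [0.961, 0.277, -0.0], [-0.0, -0.0, -1.0]]
wrist_force: [-2.2, -0.5, -0.1]
opening: 0.0381
grasp_force: 61.9
```

play_rows([
  {"claw": -1, "x": 0.04, "y": 0, "z": 0, "rx": 0, "ry": 0, "rz": 0},
  {"claw": -1, "x": 0.08, "y": 0, "z": 0, "rx": 0, "ry": 0, "rz": 0},
  {"claw": -1, "x": 0.12, "y": 0, "z": 0, "rx": 0, "ry": 0, "rz": 0},
  {"claw": -1, "x": 0.16, "y": 0, "z": 0, "rx": 0, "ry": 0, "rz": 0},
  {"claw": -1, "x": 0.16, "y": 0, "z": 0, "rx": 0, "ry": 0, "rz": 0},
  {"claw": -1, "x": 0.16, "y": 0, "z": 0, "rx": 0, "ry": 0, "rz": 0},
])

```text
clock: 9.15
eef_pos: [0.4763, 0.1514, 0.0846]
ee_rot: [[-0.279, 0.96, -0.001], [0.96, 0.279, 0.001], [0.001, -0.001, -1.0]]
wrist_force: [-5.5, 4.3, 6.4]
opening: 0.0387
grasp_force: 62.8
```

play_rows([
  {"claw": -1, "x": 0.02, "y": 0, "z": 0, "rx": 0, "ry": 0, "rz": 0},
  {"claw": -1, "x": 0.04, "y": 0, "z": 0, "rx": 0, "ry": 0, "rz": 0},
  {"claw": -1, "x": 0.055, "y": 0, "z": 0, "rx": 0, "ry": 0, "rz": 0},
  {"claw": -1, "x": 0.07, "y": 0, "z": 0, "rx": 0, "ry": 0, "rz": 0},
  {"claw": -1, "x": 0.07, "y": 0, "z": 0, "rx": 0, "ry": 0, "rz": 0},
])

```text
clock: 9.65
eef_pos: [0.4717, 0.1671, 0.0846]
ee_rot: [[-0.278, 0.961, -0.0], [0.961, 0.278, -0.0], [-0.0, -0.001, -1.0]]
wrist_force: [-4.3, -1.5, 6.1]
opening: 0.038
grasp_force: 62.6
```

play_rows([
  {"claw": -1, "x": 0.016, "y": 0, "z": 0, "rx": 0, "ry": 0, "rz": 0},
  {"claw": -1, "x": 0.032, "y": 0, "z": 0, "rx": 0, "ry": 0, "rz": 0},
  {"claw": -1, "x": 0.04, "y": 0, "z": 0, "rx": 0, "ry": 0, "rz": 0},
  {"claw": -1, "x": 0.04, "y": 0, "z": 0, "rx": 0, "ry": 0, "rz": 0},
])

```text
clock: 10.05
eef_pos: [0.469, 0.1765, 0.0846]
ee_rot: [[-0.278, 0.961, -0.0], [0.961, 0.278, -0.0], [-0.0, -0.001, -1.0]]
wrist_force: [-4.1, -3.1, 6.2]
opening: 0.0386
grasp_force: 62.6
```

play_rows([
  {"claw": -1, "x": 0.01, "y": 0, "z": 0, "rx": 0, "ry": 0, "rz": 0},
  {"claw": -1, "x": 0.016, "y": 0, "z": 0, "rx": 0, "ry": 0, "rz": 0},
  {"claw": -1, "x": 0.016, "y": 0, "z": 0, "rx": 0, "ry": 0, "rz": 0},
])

```text
clock: 10.35
eef_pos: [0.4687, 0.1777, 0.0846]
ee_rot: [[-0.275, 0.961, 0.001], [0.961, 0.275, -0.004], [-0.004, -0.0, -1.0]]
wrist_force: [1.4, -21.4, 5.8]
opening: 0.0381
grasp_force: 62.5
```

The spacer stopped hard with 21 N along the axis. The TCP is within about 4 mm of the pin-tip estimate, so it is home rather than 27 mm short. I'll hold there briefly.

play_rows([
  {"claw": -1, "x": 0.003, "y": 0, "z": 0, "rx": 0, "ry": 0, "rz": 0},
  {"claw": -1, "x": 0.003, "y": 0, "z": 0, "rx": 0, "ry": 0, "rz": 0},
  {"claw": -1, "x": 0.003, "y": 0, "z": 0, "rx": 0, "ry": 0, "rz": 0},
  {"claw": -1, "x": 0.003, "y": 0, "z": 0, "rx": 0, "ry": 0, "rz": 0},
])

```text
clock: 10.75
eef_pos: [0.4687, 0.1777, 0.0846]
ee_rot: [[-0.275, 0.962, 0.001], [0.962, 0.275, -0.004], [-0.004, -0.0, -1.0]]
wrist_force: [2.6, -25.3, 4.9]
opening: 0.0384
grasp_force: 62.5
```

```bash
python3 -c "
from h import *;import cv2
cv2.imwrite('pics/home.png',cv2.resize(arm.grab_frame('side')[230:340,330:440],None,fx=5,fy=5,interpolation=cv2.INTER_CUBIC))"
```

```text
(no output)
```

View pics/home.png

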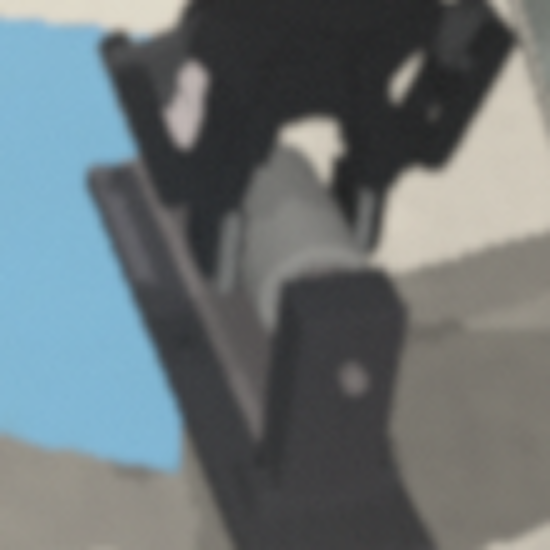

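The spacer sits flush against the shoulder in front of the post, about (320,270). Drawing it off.

play_rows([
  {"claw": -1, "x": -0.03, "y": 0, "z": 0, "rx": 0, "ry": 0, "rz": 0},
  {"claw": -1, "x": -0.08, "y": 0, "z": 0, "rx": 0, "ry": 0, "rz": 0},
  {"claw": -1, "x": -0.14, "y": 0, "z": 0, "rx": 0, "ry": 0, "rz": 0},
  {"claw": -1, "x": -0.2, "y": 0, "z": 0, "rx": 0, "ry": 0, "rz": 0},
  {"claw": -1, "x": -0.26, "y": 0, "z": 0, "rx": 0, "ry": 0, "rz": 0},
  {"claw": -1, "x": -0.28, "y": 0, "z": 0, "rx": 0, "ry": 0, "rz": 0},
  {"claw": -1, "x": -0.28, "y": 0, "z": 0, "rx": 0, "ry": 0, "rz": 0},
])

```text
clock: 11.5
eef_pos: [0.4875, 0.1131, 0.0846]
ee_rot: [[-0.277, 0.961, -0.0], [0.961, 0.277, -0.0], [-0.0, -0.0, -1.0]]
wrist_force: [-2.8, -6.1, 5.9]
opening: 0.0384
grasp_force: 62.3
```

play_rows([
  {"claw": -1, "x": 0, "y": 0, "z": -0.1, "rx": 0, "ry": 0, "rz": 0},
  {"claw": -1, "x": 0, "y": 0, "z": -0.25, "rx": 0, "ry": 0, "rz": 0},
  {"claw": -1, "x": 0, "y": 0, "z": -0.4, "rx": 0, "ry": 0, "rz": 0},
  {"claw": -1, "x": 0, "y": 0, "z": -0.6, "rx": 0, "ry": 0, "rz": 0},
  {"claw": -1, "x": 0, "y": 0, "z": -0.8, "rx": 0, "ry": 0, "rz": 0},
  {"claw": -1, "x": 0, "y": 0, "z": -0.96, "rx": 0, "ry": 0, "rz": 0},
  {"claw": -1, "x": 0, "y": 0, "z": -0.96, "rx": 0, "ry": 0, "rz": 0},
])

```text
clock: 12.2
eef_pos: [0.4888, 0.1146, 0.329]
ee_rot: [[-0.278, 0.96, 0.007], [0.96, 0.278, 0.002], [0.0, 0.008, -1.0]]
wrist_force: [0.7, -0.4, -2.3]
opening: 0.0381
grasp_force: 62.0
```

```bash
python3 -c "
from h import *
s=arm.get_state();print(s['joints'].round(1),s['eef_pos'].round(4),s['wrist_force'].round(1))"
```

```text
[-23.4  29.1  11.4  92.5  -6.5  58.6   6.1] [0.4888 0.1146 0.329 ] [ 0.7 -0.4 -2.3]
```

play_rows([
  {"claw": -1, "x": 0, "y": 0, "z": 0, "rx": 0, "ry": 0.03, "rz": 0},
  {"claw": -1, "x": 0, "y": 0, "z": 0, "rx": 0, "ry": 0.07, "rz": 0},
  {"claw": -1, "x": 0, "y": 0, "z": 0, "rx": 0, "ry": 0.11, "rz": 0},
  {"claw": -1, "x": 0, "y": 0, "z": 0, "rx": 0, "ry": 0.15, "rz": 0},
  {"claw": -1, "x": 0, "y": 0, "z": 0, "rx": 0, "ry": 0.19, "rz": 0},
  {"claw": -1, "x": 0, "y": 0, "z": 0, "rx": 0, "ry": 0.2, "rz": 0},
])

```text
clock: 12.8
eef_pos: [0.4879, 0.1121, 0.323]
ee_rot: [[-0.219, 0.962, -0.164], [0.776, 0.274, 0.568], [0.591, -0.003, -0.807]]
wrist_force: [-0.1, -0.2, -1.8]
opening: 0.0382
grasp_force: 61.8
```

```bash
python3 -c "
from h import *
s=arm.get_state();print(s['joints'].round(1),s['eef_pos'].round(4),s['ee_rot'].round(3).tolist(),s['wrist_force'].round(1))"
```

```text
[  5.2  36.1  -5.3  91.  -34.   68.6  33.6] [0.4879 0.1121 0.323 ] [[-0.219, 0.962, -0.164], [0.776, 0.274, 0.568], [0.591, -0.003, -0.807]] [-0.1 -0.2 -1.8]
```

play_rows([
  {"claw": -1, "x": 0, "y": 0, "z": 0, "rx": 0, "ry": 0.04, "rz": 0},
  {"claw": -1, "x": 0, "y": 0, "z": 0, "rx": 0, "ry": 0.08, "rz": 0},
  {"claw": -1, "x": 0, "y": 0, "z": 0, "rx": 0, "ry": 0.12, "rz": 0},
  {"claw": -1, "x": 0, "y": 0, "z": 0, "rx": 0, "ry": 0.16, "rz": 0},
  {"claw": -1, "x": 0, "y": 0, "z": 0, "rx": 0, "ry": 0.2, "rz": 0},
  {"claw": -1, "x": 0, "y": 0, "z": 0, "rx": 0, "ry": 0.2, "rz": 0},
])

```text
clock: 13.4
eef_pos: [0.4873, 0.1132, 0.3219]
ee_rot: [[-0.079, 0.961, -0.265], [0.297, 0.277, 0.914], [0.952, -0.006, -0.307]]
wrist_force: [0.0, 0.0, -2.0]
opening: 0.0384
grasp_force: 61.9
```

```bash
python3 -c "
from h import *
s=arm.get_state();print(s['joints'].round(1),s['eef_pos'].round(4),s['ee_rot'].round(3).tolist(),s['wrist_force'].round(1))"
```

```text
[ 20.7  51.8 -17.3  90.4 -50.   82.9  48.9] [0.4873 0.1132 0.3219] [[-0.079, 0.961, -0.265], [0.297, 0.277, 0.914], [0.952, -0.006, -0.307]] [ 0.  0. -2.]
```

play_rows([
  {"claw": -1, "x": 0, "y": 0, "z": 0, "rx": 0, "ry": 0.04, "rz": 0},
  {"claw": -1, "x": 0, "y": 0, "z": 0, "rx": 0, "ry": 0.08, "rz": 0},
  {"claw": -1, "x": 0, "y": 0, "z": 0, "rx": 0, "ry": 0.1, "rz": 0},
  {"claw": -1, "x": 0, "y": 0, "z": 0, "rx": 0, "ry": 0.1, "rz": 0},
  {"claw": -1, "x": 0, "y": 0, "z": 0, "rx": 0, "ry": 0.1, "rz": 0},
  {"claw": -1, "x": 0, "y": 0, "z": 0, "rx": 0, "ry": 0.1, "rz": 0},
  {"claw": -1, "x": 0, "y": 0, "z": 0, "rx": 0, "ry": 0.1, "rz": 0},
  {"claw": -1, "x": 0, "y": 0, "z": 0, "rx": 0, "ry": 0.1, "rz": 0},
])

```text
clock: 14.2
eef_pos: [0.4875, 0.1136, 0.3249]
ee_rot: [[-0.001, 0.961, -0.278], [0.002, 0.278, 0.961], [1.0, 0.001, -0.002]]
wrist_force: [-0.6, -0.2, -2.5]
opening: 0.038
grasp_force: 62.0
```

```bash
python3 -c "
from h import *;import cv2
s=arm.get_state();print(s['joints'].round(1),s['dq'].round(2),s['eef_pos'].round(4),s['ee_rot'].round(3).tolist(),s['wrist_force'].round(1))
a=cv2.resize(arm.grab_frame('top')[150:350,150:350],None,fx=2,fy=2);b=cv2.resize(arm.grab_frame('side')[80:280,290:490],None,fx=2,fy=2)
cv2.imwrite('pics/end.png',np.hstack([a,b]))"
```

```text
[ 24.4  60.8 -22.8  90.5 -55.4  89.5  54. ] [ 0.16  0.61 -0.1   0.1  -0.13  0.07  0.21] [0.4875 0.1136 0.3249] [[-0.001, 0.961, -0.278], [0.002, 0.278, 0.961], [1.0, 0.001, -0.002]] [-0.6 -0.2 -2.5]
```

View pics/end.png

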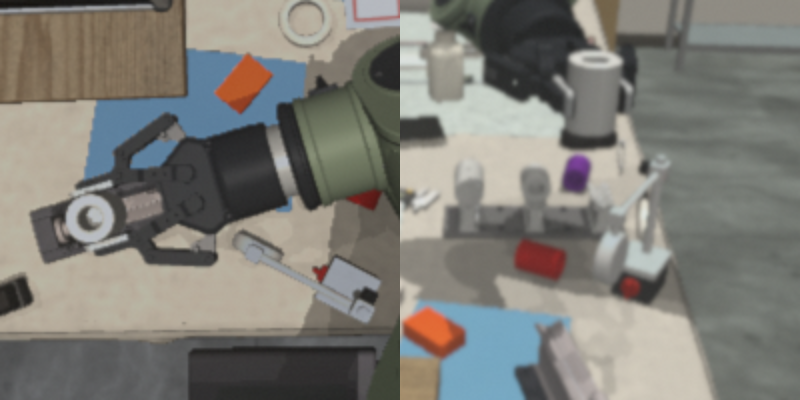

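The bore faces straight up (top crop (92,218)), the spacer is held at z ≈ 0.32, and the others have not been disturbed. I'll let it settle and hand in.

play_rows([
  {"claw": -1, "x": 0, "y": 0, "z": 0, "rx": 0, "ry": 0, "rz": 0},
  {"claw": -1, "x": 0, "y": 0, "z": 0, "rx": 0, "ry": 0, "rz": 0},
  {"claw": -1, "x": 0, "y": 0, "z": 0, "rx": 0, "ry": 0, "rz": 0},
  {"claw": -1, "x": 0, "y": 0, "z": 0, "rx": 0, "ry": 0, "rz": 0},
  {"claw": -1, "x": 0, "y": 0, "z": 0, "rx": 0, "ry": 0, "rz": 0},
])

```text
clock: 14.8
eef_pos: [0.4876, 0.1133, 0.3245]
ee_rot: [[0.0, 0.961, -0.277], [0.0, 0.277, 0.961], [1.0, -0.0, -0.0]]
wrist_force: [0.1, 0.7, -2.4]
opening: 0.0379
grasp_force: 62.0
```

```bash
python3 -c "
from plant import arm
print(arm.close_job())"
```

```text
the job is handed in; nothing more can be done
None
```

The middle-length spacer went home on the gauge pin without needing to be turned, was drawn off, and was handed in held still about 0.32 m above the bench with its bore straight up; no verdict came back at hand-in.

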